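# Put two canvases on the right display stands

### The arm

A 6-joint arm with a two-finger parallel gripper is mounted at the origin on the work surface. World frame = base frame: x ahead of the robot, y to its left, z up, the work surface at z = 0. Lengths are in m, angles in rad, forces in N, time in s.
With the tool pointing down it reaches from about 0.35 to 0.85 m from the base axis. Payload 8.1 kg.
Tool frame: the origin (TCP) lies on the mounting face of the last link; the fingertips stand 186 mm ahead of it and the grasp point (between the pads) lies 167 mm ahead of it; z points along the fingers, y is the line along which they close (so a half turn about z gives the same grasp; the last joint's range is limited). The gripper opens to 93 mm and grips with 3 to 60 N. Pads are 15 mm wide; open, the fingers measure 128 mm over their backs; the gripper's body (75 mm by 188 mm) begins 65 mm behind the grasp point.
Start: joints at [-1.416, 0.13, 1.488, -0, 1.523, -0.085], TCP at [0.143, -0.583, 0.405] pointing down, gripper open.
Joint ranges: [-2.96, 2.96], [-0.89, 2.26], [0.02, 2.5], [-1.34, 4.48], [0, 2.73], [-2.66, 2.66]. Speed limits (rad/s): [2.39, 2.39, 2.79, 3.14, 3.14, 3.14].

### API

Orientations are given as a rotation vector (axis times angle).
In Python, from plant import read_state, read_camera, camera_params, close_job gives the robot as it stands. The module is installed in compiled form; this text tells all that it offers.
- The arm moves only by the tool servo_tool, never from a script. Its argument "increments" is a list of rows, each an object with "slide": the shift along the tool's x, y, z in mm, a list of three; "dr": the turn, a rotation vector about the tool's x, y, z in rad, a list of three; "jaw": the closure, from 0 (fully open) to 1 (shut). In form: [{"slide": [x, y, z], "dr": [ax, ay, az], "jaw": jaw}, ...]. A call has 1 to 20 rows; each row is the pose to reach, as a shift and turn from the pose commanded when the call began, along the tool's axes at that moment; what a row does not reach only later rows make up. A row lasts 1/10 s, in which the tool goes at most 50 mm and 8.59 degrees, less where a joint would pass 70% of its speed; a pose out of reach is approached as far as the arm can. A call with a gripper value outside its range is refused whole. The fingers move at their own pace and stop on an object; "force" is the grip in N (left out, the last holds). Time passes only in rows, so rows that repeat a pose let the fingers close. It gives the time, the measured TCP pose, the force, the opening and the grip force at its end, in the units of the state.
- read_state(): the state, without advancing time (a new reading comes with each control period).
- read_camera(name): name is "scene" or "side" or "wrist"; returns (picture, depth): 480x640x3 uint8, red, green, blue; 480x640 float32, m along the optical axis (not along the pixel's ray), 0 where there is no reading.
- camera_params(name): a dict with "fx", "fy", "cx", "cy" (pixels), "rvec" (rotation vector, rad) and "tvec" (3), from world to camera coordinates, as OpenCV has them. Camera axes: x right, y down, z forward; pixel columns grow to the right and rows downward; lengths in m; the calibration is good to about 2 mm. A picture is of the moment at which its call begins: read the wrist's pose just before it. camera_params takes no time and is no camera call; for the wrist camera it gives the pose at the moment of the call.
- close_job(): hands the job in; it is judged then, once.
The state is a dict: "t": time; "q": joint angles; "dq": joint speeds; "joint_torque": joint torques, N m; "tool_pos": TCP position; "orientation": TCP orientation; "force": force on the tool from outside, world axes, zero at the start; "wrist_torque": the same for the moment, N m; "opening": finger opening in m; "gripper_force": force on a finger pad.
Only numpy, scipy, OpenCV 4.12 (cv2) and the standard library are available. Lean on these libraries where they do the work, as an engineer would, in place of code of your own. Each camera call takes 0.05 s, during which the arm holds its last target. There are 200 camera calls.

### The job

Two finished canvases were put out for the class show on each other's display stands: the wide one is on the short stand and the narrow one on the long stand. Swap them, using the empty middle-sized stand as the halfway place, so that each ends upright and fully down in the groove of the stand of its own width, centred along it, with its painted side still facing away from the robot, and the middle stand is empty again. Do not drop the canvases or let them fall over, and do not disturb the brush tub, pencil case and palette standing by.

Things in the scene. Friction and masses are not known exactly. Their poses are not given: they have to be found in the camera images.
- wide_canvas: Stretched canvas with low hills and a tree in grey ink: a rigid slab 200 mm wide (its y), 150 mm high (z), 18 mm deep (x). Origin: centre of its underside; +x: painted side, looking away from the robot; the back is bare wood. Starts in the short stand, overhanging its ends, within 8 mm of its middle. 0.15 to 0.27 kg. Grip it across its depth at the middle of its top edge, 167 mm above the table when seated.
- narrow_canvas: Stretched canvas with bamboo in grey ink: a rigid slab 100 mm wide (its y), 150 mm high (z), 18 mm deep (x). Origin: centre of its underside; +x: painted side, looking away from the robot; the back is bare wood. Starts in the long stand, within 25 mm of its middle. 0.09 to 0.16 kg. Gripped like the wide one.
- wide_canvas_face (a point): Centre of the wide canvas's painted face: 9 mm in front (+x) of its mid-plane, 75 mm above its lower edge.
- narrow_canvas_face (a point): Centre of the narrow canvas's painted face: 9 mm in front (+x) of its mid-plane, 75 mm above its lower edge.
- long_stand: Oak block 200 mm long (its y), 70 mm deep (x), 42 mm high, stuck to the table. Origin: centre of underside. Groove along y in the middle of its top, open at both ends: 21 mm wide, 25 mm deep (floor 17 mm above the table), lips bevelled 5 mm at 45 degrees. The wide canvas belongs here. The three stands are in a rough row across the table, in any order, each turned up to 20 degrees, +x away from the robot.
- middle_stand: Oak block 150 mm long (its y), 70 mm deep (x), 42 mm high, stuck to the table. Origin: centre of underside. Groove along y in the middle of its top, open at both ends: 21 mm wide, 25 mm deep (floor 17 mm above the table), lips bevelled 5 mm at 45 degrees. Empty at the start and at the end: the halfway place. Either canvas can stand in it.
- short_stand: Oak block 100 mm long (its y), 70 mm deep (x), 42 mm high, stuck to the table. Origin: centre of underside. Groove along y in the middle of its top, open at both ends: 21 mm wide, 25 mm deep (floor 17 mm above the table), lips bevelled 5 mm at 45 degrees. The narrow canvas belongs here.
- brush_tub: Frosted plastic tub 108 mm across the rim, 115 mm high, with three brushes standing in it (210 mm to their tips), to the left of the stands. Origin: centre of its underside. Leave alone.
- pencil_case: White pencil case 85 x 185 x 50 mm high, lying beyond the stands. Origin: centre of its underside. Leave alone.
- palette: White plastic palette 140 x 210 x 18 mm high, with dried ink, lying beyond the stands on the right. Origin: centre of its underside. Leave alone.
Mind the look-alikes: they are no part of the job. Leave any blue or green look-alike of the middle_stand alone.

How it is judged:
By the outcome, as a careful person would: the job done as asked, in the order asked, and still so for the second after the job is handed in, with the robot touching nothing.
It also fails if it takes over 72 s, if anything falls off the work surface, if the arm or the gripper's body presses on something with over 40 N, if the wrist force passes 120 N, or if a joint passes its speed limit or range.

## Working session

There is one attempt and no reset: what is moved stays moved. The work goes in short steps, Python scripts to look and compute and a tool call to move; the robot and the scene stay as the last step left them, time stands still between calls to the robot, and variables do not carry over. Pictures are saved under pics/ and viewed, at most 10 in all, crops included, and the job is handed in when it is done.

Besides the shell and the picture viewer there is one more tool, called after "Request:" as name(argument=value, ...) on one line, values as JSON. servo_tool: Moves the arm, as the interface text tells. Its arguments: {"type":"object","properties":{"increments":{"type":"array"},"force":{"type":"number"}},"required":["increments"]}

```bash
mkdir -p pics
python3 - <<'E'
from plant import *
import cv2, numpy as np
for n in ("scene","side"):
    p,d=read_camera(n); cv2.imwrite(f"pics/{n}0.png",p[:,:,::-1]); np.savez(f"{n}0.npz",p=p,d=d,**camera_params(n))
    print(n,camera_params(n))
print(read_state())
E
```

```text
scene {'fx': 609.8097951966545, 'fy': 609.8097951966545, 'cx': 317.9683227770768, 'cy': 248.4642426539028, 'rvec': array([ 2.2034683 ,  1.3964494 , -0.42175112]), 'tvec': array([-0.33202862, -0.3470043 ,  1.74646573])}
side {'fx': 458.5180221770496, 'fy': 458.5180221770496, 'cx': 320.9723296292084, 'cy': 230.1018573081839, 'rvec': array([ 0.0268248 , -2.7761726 ,  1.40121512]), 'tvec': array([0.5571173 , 0.00833736, 1.09876507])}
{'t': 0.1, 'q': array([-1.41638378e+00,  1.31103458e-01,  1.48916864e+00,  8.02532132e-06,
        1.52295484e+00, -8.54017000e-02]), 'dq': array([ 0.00125663, -0.00258157, -0.00174637, -0.0003815 , -0.00010794,
        0.00068734]), 'joint_torque': array([ 4.15065433e-04, -5.61344755e+01, -4.93095052e+01,  7.69213820e-02,
        2.91385897e-02, -7.78306298e-05]), 'tool_pos': array([ 0.14250539, -0.58263023,  0.40378239]), 'orientation': array([-3.11741345e+00, -3.75601291e-01,  7.59387457e-05]), 'force': array([ 0.61447226, -0.10887002, -0.8696485 ]), 'wrist_torque': array([ 0.0047492 , -0.02342282,  0.04449327]), 'gripper_force': 0.0, 'opening': 0.09315074851050284}
```

View pics/scene0.png

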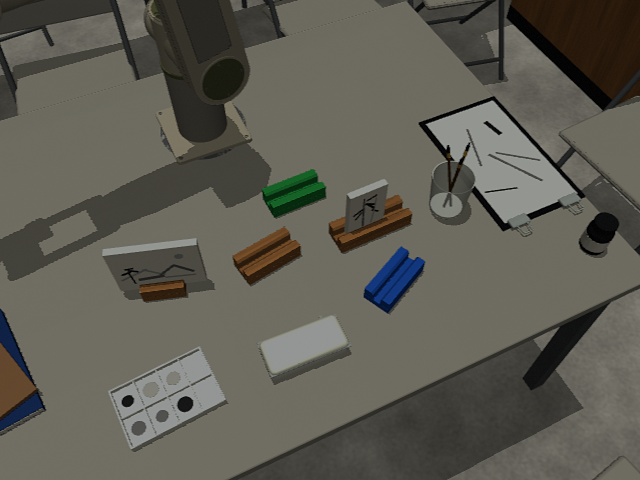

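View pics/side0.png

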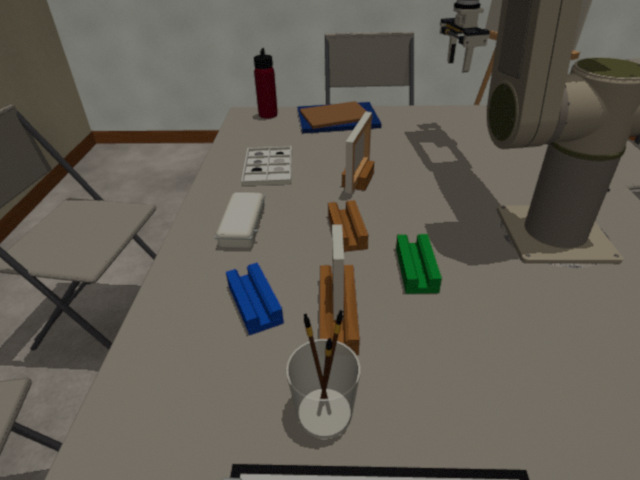

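The scene view shows the wide canvas at (155,265) on the short brown stand (162,290), and the narrow canvas at (366,207) on the long brown stand (370,222). There are three candidates for the middle stand: brown at (267,254), green at (294,192) and blue at (394,279). Only the brown one is bare oak and in the row, so I take that one. I'll confirm it in a crop and measure from the depth.

```bash
cat > h.py <<'E'
import cv2, numpy as np
from scipy.spatial.transform import Rotation as R
def cloud(d,P):
    v,u=np.mgrid[:480,:640]
    c=np.stack([(u-P['cx'])/P['fx']*d,(v-P['cy'])/P['fy']*d,d],-1)
    w=(c-P['tvec'])@R.from_rotvec(P['rvec']).as_matrix()
    w[d<=0]=np.nan
    return w
def rect(xy):
    """centre, (long, short) size, yaw of the short axis (the thing's x) from world x"""
    (c,s,a)=cv2.minAreaRect((xy*1000).astype(np.float32)); a=np.deg2rad(a)
    if s[0]>s[1]: a+=np.pi/2
    a=(a+np.pi/2)%np.pi-np.pi/2
    return np.round(c,1),np.round(sorted(s)[::-1],1),round(float(np.rad2deg(a)),1)
def brown(p):
    h=cv2.cvtColor(p,cv2.COLOR_RGB2HSV); return (h[...,0]<18)&(h[...,1]>130)&(h[...,2]>50)
def blobs(m,n=60):
    k,l,s,_=cv2.connectedComponentsWithStats(m.astype(np.uint8)); return [l==i for i in range(1,k) if s[i,4]>n]
E
python3 - <<'E'
from h import *
S={}
for n in ("scene","side"):
    z=np.load(f"{n}0.npz"); p=z['p']; w=cloud(z['d'],z); S[n]=(p,w)
    inb=(w[...,0]>.3)&(w[...,0]<1)&(abs(w[...,1])<.5)
    t=inb&(abs(w[...,2])<.008); print(n,'table z',np.median(w[...,2][t]))
    b=brown(p)&inb&(w[...,2]>.030)&(w[...,2]<.055)
    b=cv2.morphologyEx(b.astype(np.uint8),cv2.MORPH_CLOSE,np.ones((9,9)))
    for m in blobs(b):
        q=w[m&brown(p)&inb&(w[...,2]>.037)&(w[...,2]<.048)]; 
        if len(q)>40: print(' stand',rect(q[:,:2]),len(q),np.argwhere(m).mean(0)[::-1].round())
    hsv=cv2.cvtColor(p,cv2.COLOR_RGB2HSV)
    for m in blobs(inb&(w[...,2]>.055)&(w[...,2]<.25)):
        q=w[m]; tp=q[(q[:,2]>.157)]
        print(' high',rect(q[:,:2]),len(q),'zmax',q[:,2].max().round(3),np.argwhere(m).mean(0)[::-1].round(), 'top',rect(tp[:,:2]) if len(tp)>5 else '')
p=S['scene'][0]; cv2.imwrite('pics/crop.png',cv2.resize(p[150:330,80:440,::-1],None,fx=2.2,fy=2.2,interpolation=cv2.INTER_CUBIC))
E
```

```text
scene table z -6.329328114545497e-05
 stand (array([517.5, 266.1]), array([201.5,  73.5]), 2.0) 794 [372. 221.]
 stand (array([496.1,  -5.9]), array([150. ,  73.4]), 10.5) 983 [265. 251.]
 stand (array([ 484.6, -262.4]), array([97. , 24.6]), -15.3) 301 [161. 286.]
 high (array([540.8, 461.2]), array([112.4,  77.5]), -89.8) 1097 zmax 0.216 [447. 184.] top (array([533.3, 467.1]), array([52.4, 45.6]), 43.0)
 high (array([518.3, 245.9]), array([103.8,  24.9]), 1.5) 1392 zmax 0.173 [365. 203.] top (array([518.5, 245.4]), array([102.9,  24.5]), 2.1)
 high (array([ 461.7, -254.7]), array([200.9,  25.8]), -17.0) 3256 zmax 0.173 [154. 260.] top (array([ 460.8, -254.7]), array([200.4,  24.5]), -16.7)
side table z -0.0005740243103255428
 stand (array([ 446.3, -255.1]), array([149.1,  66.6]), -32.2) 199 [362. 169.]
 stand (array([496. ,  -4.1]), array([154.9,  70.3]), 11.1) 618 [348. 220.]
 stand (array([494.6, 264.4]), array([203.1,  24.2]), 1.4) 904 [350. 307.]
 stand (array([538.9, 264.3]), array([195.8,  23.6]), 1.8) 847 [326. 303.]
 high (array([ 461.1, -254. ]), array([207.2,  19.8]), -17.0) 1017 zmax 0.169 [357. 144.] top (array([ 461.2, -254. ]), array([204.9,  19.5]), -17.0)
 high (array([518.4, 247.3]), array([103.9,  18.5]), 1.8) 852 zmax 0.169 [337. 265.] top (array([518.2, 247.1]), array([103.4,  18.1]), 1.8)
 high (array([538.8, 462.2]), array([106.4,  75. ]), 89.7) 2585 zmax 0.213 [322. 358.] top (array([534.9, 479.8]), array([53.9, 40.9]), -81.5)
```

View pics/crop.png

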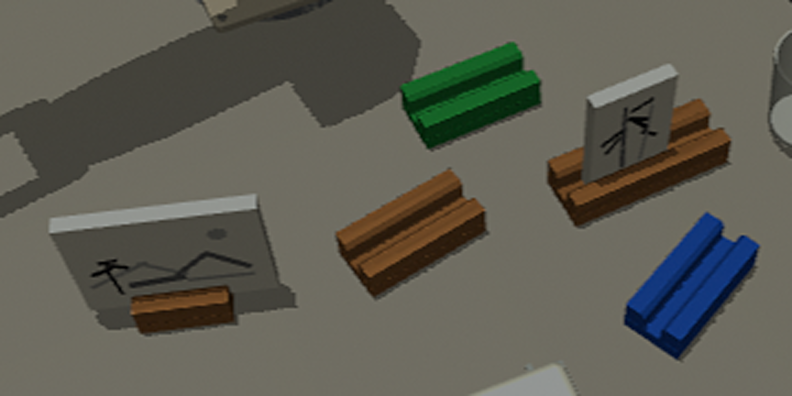

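The crop confirms the plain brown stand (crop 410,235) as the middle stand. The green and blue ones are look-alikes. The plan is narrow to middle, then wide to long, then narrow to short.

```bash
cat > go.py <<'E'
# usage: go.py x y z yaw ...   grasp point in mm, yaw (deg) of tool y; prints tool-frame increments
import sys, numpy as np
from scipy.spatial.transform import Rotation as R
from plant import read_state
s=read_state(); R0=R.from_rotvec(s['orientation']); g=s['tool_pos']*1e3+R0.apply([0,0,167])
ty=R0.apply([0,1,0]); print('t',round(s['t'],2),'grasp',g.round(1),'yaw',np.rad2deg(np.arctan2(ty[1],ty[0])).round(2),'open',round(s['opening']*1e3,1),'F',s['force'].round(1),'q',s['q'].round(2))
a=list(map(float,sys.argv[1:]))
for x,y,z,w in zip(*[iter(a)]*4):
    c,n=np.cos(np.deg2rad(w)),np.sin(np.deg2rad(w))
    T=np.array([[n,c,0],[-c,n,0],[0,0,-1.]]) # columns tool x,y,z
    tcp=np.array([x,y,z])-T@[0,0,167]
    print((x,y,z,w),'slide',R0.inv().apply(tcp-s['tool_pos']*1e3).round(1),'dr',(R0.inv()*R.from_matrix(T)).as_rotvec().round(3))
E
python3 go.py 420 -150 255 -30 518 246.5 255 1.8
```

```text
t 0.1 grasp [ 142.5 -582.4  236.8] yaw -76.26 open 93.2 F [ 0.6 -0.1 -0.9] q [-1.42  0.13  1.49  0.    1.52 -0.09]Traceback (most recent call last):
  File "go.py", line 12, in <module>
    print((x,y,z,w),'slide',R0.inv().apply(tcp-s['tool_pos']*1e3).round(1),'dr',(R0.inv()*R.from_matrix(T)).as_rotvec().round(3))
                                                                                          ~~~~~~~~~~~~~^^^
  File "scipy/spatial/transform/_rotation.pyx", line 1143, in scipy.spatial.transform._rotation.Rotation.from_matrix
ValueError: Non-positive determinant (left-handed or null coordinate frame) in rotation matrix 0: [[-0.5        0.8660254  0.       ]
 [-0.8660254 -0.5        0.       ]
 [ 0.         0.        -1.       ]].
```

```bash
sed -i 's/\[\[n,c,0\],\[-c,n,0\]/[[-n,c,0],[c,n,0]/' go.py; python3 go.py 420 -150 255 -30 518 246.5 255 1.8
```

```text
t 0.1 grasp [ 142.5 -582.4  236.8] yaw -76.26 open 93.2 F [ 0.6 -0.1 -0.9] q [-1.42  0.13  1.49  0.    1.52 -0.09]
(420.0, -150.0, 255.0, -30.0) slide [ 372.3 -354.4  -17.6] dr [-0.001 -0.001 -0.807]
(518.0, 246.5, 255.0, 1.8) slide [ 561.7 -716.2  -17. ] dr [-1.000e-03 -1.000e-03 -1.362e+00]
```

Request:
servo_tool(increments=[{"slide":[15,-15,-8],"dr":[0,0,-0.04],"jaw":0},{"slide":[45,-43,-17],"dr":[0,0,-0.1],"jaw":0},{"slide":[79,-75,-17],"dr":[0,0,-0.17],"jaw":0},{"slide":[113,-108,-17],"dr":[0,0,-0.25],"jaw":0},{"slide":[147,-140,-17],"dr":[0,0,-0.32],"jaw":0},{"slide":[181,-173,-17],"dr":[0,0,-0.4],"jaw":0},{"slide":[215,-205,-17],"dr":[0,0,-0.47],"jaw":0},{"slide":[249,-237,-17],"dr":[0,0,-0.55],"jaw":0},{"slide":[283,-269,-17],"dr":[0,0,-0.63],"jaw":0},{"slide":[317,-302,-17],"dr":[0,0,-0.7],"jaw":0},{"slide":[345,-335,-17],"dr":[0,0,-0.77],"jaw":0},{"slide":[372,-370,-17],"dr":[0,0,-0.82],"jaw":0},{"slide":[394,-412,-17],"dr":[0,0,-0.89],"jaw":0},{"slide":[416,-454,-17],"dr":[0,0,-0.96],"jaw":0},{"slide":[438,-496,-17],"dr":[0,0,-1.02],"jaw":0},{"slide":[460,-538,-17],"dr":[0,0,-1.09],"jaw":0},{"slide":[482,-580,-17],"dr":[0,0,-1.16],"jaw":0},{"slide":[504,-620,-17],"dr":[0,0,-1.22],"jaw":0},{"slide":[525,-655,-17],"dr":[0,0,-1.28],"jaw":0},{"slide":[543,-685,-17],"dr":[0,0,-1.33],"jaw":0}], force=30)

```text
t: 2.1
tool_pos: [0.5073, 0.2139, 0.4212]
orientation: [-2.218, -2.224, 0.001]
force: [0.2, -0.5, 1.2]
opening: 0.0929
gripper_force: 0.0
```

```bash
python3 go.py 518.3 246.5 152 1.8
```

```text
t 2.1 grasp [507.1 213.9 254.2] yaw 0.15 open 92.9 F [ 0.2 -0.5  1.2] q [ 0.31 -0.01  1.6   0.    1.55  0.3 ]
(518.3, 246.5, 152.0, 1.8) slide [ 32.6  11.2 102.2] dr [-0.001  0.    -0.029]
```

Request:
servo_tool(increments=[{"slide":[16,6,5],"dr":[0,0,-0.015],"jaw":0},{"slide":[32.6,11.2,15],"dr":[0,0,-0.029],"jaw":0},{"slide":[32.6,11.2,40],"dr":[0,0,-0.029],"jaw":0},{"slide":[32.6,11.2,70],"dr":[0,0,-0.029],"jaw":0},{"slide":[32.6,11.2,92],"dr":[0,0,-0.029],"jaw":0},{"slide":[32.6,11.2,102],"dr":[0,0,-0.029],"jaw":0.3},{"slide":[32.6,11.2,102],"dr":[0,0,-0.029],"jaw":0.6}])

```text
t: 2.8
tool_pos: [0.5178, 0.2438, 0.3177]
orientation: [-2.189, -2.251, 0.005]
force: [0.7, 0.1, -0.3]
opening: 0.0815
gripper_force: 0.0
```

```bash
python3 go.py 518.3 246.5 152 1.8
python3 - <<'E'
from h import *
from plant import *
p,d=read_camera('side'); cv2.imwrite('pics/s1.png',p[80:440,150:630,::-1])
E
```

```text
t 2.8 grasp [517.2 243.6 150.7] yaw 1.6 open 81.5 F [ 0.7  0.1 -0.3] q [0.35 0.12 1.67 0.   1.36 0.32]
(518.3, 246.5, 152.0, 1.8) slide [ 2.6  0.5 -1.3] dr [-0.004  0.001 -0.003]
```

View pics/s1.png

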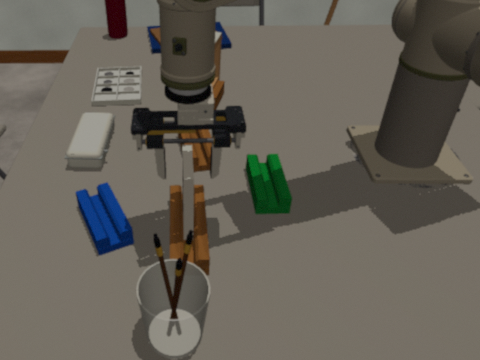

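The gripper straddles the narrow canvas at crop (187,165), with a finger on each side. I'll correct the 2.6 mm and close.

Request:
servo_tool(increments=[{"slide":[2.6,1,-1],"dr":[0,0,-0.003],"jaw":0.6},{"slide":[2.6,1,-1],"dr":[0,0,-0.003],"jaw":0.7},{"slide":[2.6,1,-1],"dr":[0,0,-0.003],"jaw":0.8},{"slide":[2.6,1,-1],"dr":[0,0,-0.003],"jaw":0.9},{"slide":[2.6,1,-1],"dr":[0,0,-0.003],"jaw":1},{"slide":[2.6,1,-1],"dr":[0,0,-0.003],"jaw":1},{"slide":[2.6,1,-1],"dr":[0,0,-0.003],"jaw":1},{"slide":[2.6,1,-1],"dr":[0,0,-0.003],"jaw":1},{"slide":[2.6,1,-1],"dr":[0,0,-0.003],"jaw":1}])

```text
t: 3.75
tool_pos: [0.5194, 0.2467, 0.3207]
orientation: [-2.187, -2.255, 0.0]
force: [0.7, -0.5, 0.7]
opening: 0.0177
gripper_force: 30.0
```

```bash
python3 go.py 517.5 246.5 210 1.8 496.5 -5 210 10.8
```

```text
t 3.75 grasp [519.4 246.7 153.7] yaw 1.77 open 17.7 F [ 0.7 -0.5  0.7] q [ 0.35  0.12  1.66 -0.    1.37  0.32]
(517.5, 246.5, 210.0, 1.8) slide [ -0.2  -1.9 -56.3] dr [-0.  0. -0.]
(496.5, -5.0, 210.0, 10.8) slide [-250.9  -30.7  -56.3] dr [-0.     0.    -0.158]
```

Request:
servo_tool(increments=[{"slide":[0,-0.5,-5],"dr":[0,0,0],"jaw":1},{"slide":[0,-1,-15],"dr":[0,0,0],"jaw":1},{"slide":[0,-1,-30],"dr":[0,0,0],"jaw":1},{"slide":[-3,-1,-47],"dr":[0,0,0],"jaw":1},{"slide":[-12,-2,-57],"dr":[0,0,-0.01],"jaw":1},{"slide":[-28,-4,-60],"dr":[0,0,-0.02],"jaw":1},{"slide":[-50,-6,-60],"dr":[0,0,-0.03],"jaw":1},{"slide":[-76,-9,-60],"dr":[0,0,-0.05],"jaw":1},{"slide":[-104,-12,-60],"dr":[0,0,-0.07],"jaw":1},{"slide":[-132,-16,-60],"dr":[0,0,-0.09],"jaw":1},{"slide":[-160,-19,-60],"dr":[0,0,-0.11],"jaw":1},{"slide":[-186,-23,-60],"dr":[0,0,-0.12],"jaw":1},{"slide":[-210,-26,-60],"dr":[0,0,-0.14],"jaw":1},{"slide":[-230,-28,-60],"dr":[0,0,-0.15],"jaw":1},{"slide":[-244,-30,-60],"dr":[0,0,-0.158],"jaw":1},{"slide":[-251,-31,-60],"dr":[0,0,-0.158],"jaw":1},{"slide":[-251,-31,-60],"dr":[0,0,-0.158],"jaw":1},{"slide":[-251,-31,-60],"dr":[0,0,-0.158],"jaw":1}])

```text
t: 5.55
tool_pos: [0.4963, -0.0049, 0.3811]
orientation: [2.002, 2.421, 0.001]
force: [-0.5, 0.2, -2.1]
opening: 0.0175
gripper_force: 30.0
```

```bash
cat > see.py <<'E'
# measure stands / canvases in one region from fixed cameras: see.py ylo yhi
import sys
from h import *
from plant import *
lo,hi=map(float,sys.argv[1:3])
for n in ("scene","side"):
    p,d=read_camera(n); w=cloud(d,camera_params(n)); z=w[...,2]
    inb=(w[...,0]>.4)&(w[...,0]<.62)&(w[...,1]>lo)&(w[...,1]<hi)
    hs=cv2.cvtColor(p,cv2.COLOR_RGB2HSV); b=brown(p)&inb&(z>.037)&(z<.048)
    for m in blobs(b,30):
        q=w[m]; print(n,'stand',rect(q[:,:2]),len(q))
    for a,c in ((.05,.10),(.10,.14),(.14,.19),(.19,.26)):
        q=w[inb&(z>a)&(z<c)&(hs[...,1]<70)]
        if len(q)>40: print(n,'slab',a,c,rect(q[:,:2]),'z',np.percentile(q[:,2],[1,99]).round(4),len(q))
E
python3 see.py -.12 .11; python3 go.py 496 -5 153.7 10.8
```

```text
scene stand (array([519.3,  -0.9]), array([150. ,  26.6]), 11.0) 463
scene stand (array([482.5, -48.3]), array([71.3, 26.2]), 8.0) 138
scene slab 0.05 0.1 (array([504.9,  -4.9]), array([100.3,  19.6]), 1.8) z [0.0737 0.0997] 214
scene slab 0.1 0.14 (array([504.2,  -4.4]), array([102.6,  22. ]), 2.0) z [0.1004 0.1396] 431
scene slab 0.14 0.19 (array([504.3,  -4.6]), array([103.3,  20.3]), 2.8) z [0.1404 0.1888] 438
scene slab 0.19 0.26 (array([504.4, -29.9]), array([54. , 31.8]), -9.0) z [0.1907 0.2315] 390
side stand (array([5.187e+02, 1.000e-01]), array([151.7,  23.6]), 10.6) 349
side stand (array([471.6,   6.3]), array([122. ,  24.6]), 10.5) 242
side slab 0.05 0.1 (array([ 4.974e+02, -2.000e-01]), array([96.5, 17.5]), 12.2) z [0.0773 0.0997] 119
side slab 0.1 0.14 (array([ 4.974e+02, -4.000e-01]), array([97. , 18.4]), 12.1) z [0.1008 0.1396] 248
side slab 0.14 0.19 (array([496.9,  -1.1]), array([99.5, 18.7]), 11.5) z [0.1405 0.1887] 319
side slab 0.19 0.26 (array([498.4,  -0.9]), array([96.2, 51.9]), 28.8) z [0.1914 0.2588] 735
t 5.65 grasp [496.3  -4.5 213.9] yaw 10.87 open 18.0 F [-0.4  0.4 -1.6] q [-0.11 -0.14  1.8   0.    1.48 -0.3 ]
(496.0, -5.0, 153.7, 10.8) slide [-0.4 -0.4 60.2] dr [ 0.    -0.     0.001]
```

Request:
servo_tool(increments=[{"slide":[-0.4,0,6],"dr":[0,0,0],"jaw":1},{"slide":[-0.4,0,16],"dr":[0,0,0],"jaw":1},{"slide":[-0.4,0,26],"dr":[0,0,0],"jaw":1},{"slide":[-0.4,0,34],"dr":[0,0,0],"jaw":1},{"slide":[-0.4,0,40],"dr":[0,0,0],"jaw":1},{"slide":[-0.4,0,46],"dr":[0,0,0],"jaw":1},{"slide":[-0.4,0,52],"dr":[0,0,0],"jaw":1},{"slide":[-0.4,0,56],"dr":[0,0,0],"jaw":1},{"slide":[-0.4,0,59],"dr":[0,0,0],"jaw":1},{"slide":[-0.4,0,60],"dr":[0,0,0],"jaw":1},{"slide":[-0.4,0,60],"dr":[0,0,0],"jaw":1}])

```text
t: 6.75
tool_pos: [0.4964, -0.0055, 0.3209]
orientation: [2.002, 2.421, 0.0]
force: [0.8, 1.2, -2.3]
opening: 0.0179
gripper_force: 30.0
```

```bash
python3 see.py -.12 .11|grep side; python3 go.py 496.5 -5 153 10.8
```

```text
side stand (array([ 5.186e+02, -5.000e-01]), array([154.1,  24.5]), 10.1) 353
side stand (array([469.8,   5.5]), array([125.9,  24. ]), 8.8) 208
side slab 0.05 0.1 (array([496.9,  -0.5]), array([101. ,  19.2]), 11.8) z [0.0506 0.0996] 284
side slab 0.1 0.14 (array([4.936e+02, 3.000e-01]), array([96.1, 36.5]), 2.2) z [0.1003 0.1395] 214
side slab 0.14 0.19 (array([498.7,  -0.7]), array([96.8, 49.4]), 26.4) z [0.1413 0.1891] 555
side slab 0.19 0.26 (array([497.7,   2.5]), array([186.3,  72.4]), -75.8) z [0.1915 0.2598] 1131
t 6.85 grasp [496.5  -5.5 154. ] yaw 10.83 open 18.2 F [ 0.3  0.3 -1.8] q [-0.11 -0.1   1.87 -0.    1.36 -0.3 ]
(496.5, -5.0, 153.0, 10.8) slide [0.5 0.2 1. ] dr [0. 0. 0.]
```

Request:
servo_tool(increments=[{"slide":[0,0,0.7],"dr":[0,0,0],"jaw":1},{"slide":[0,0,1],"dr":[0,0,0],"jaw":0.85},{"slide":[0,0,1],"dr":[0,0,0],"jaw":0.75},{"slide":[0,0,1],"dr":[0,0,0],"jaw":0.6},{"slide":[0,0,1],"dr":[0,0,0],"jaw":0.4},{"slide":[0,0,1],"dr":[0,0,0],"jaw":0.2},{"slide":[0,0,1],"dr":[0,0,0],"jaw":0},{"slide":[0,0,-4],"dr":[0,0,0],"jaw":0},{"slide":[0,0,-20],"dr":[0,0,0],"jaw":0},{"slide":[0,0,-50],"dr":[0,0,0],"jaw":0},{"slide":[0,0,-85],"dr":[0,0,0],"jaw":0},{"slide":[0,0,-103],"dr":[0,0,0],"jaw":0},{"slide":[0,0,-105],"dr":[0,0,0],"jaw":0}])

```text
t: 8.15
tool_pos: [0.497, -0.0055, 0.4294]
orientation: [1.999, 2.417, 0.005]
force: [0.2, 0.8, 0.3]
opening: 0.0927
gripper_force: 0.0
```

```bash
python3 see.py -.12 .11|grep slab;  python3 see.py .13 .38; python3 go.py 461.5 -254.5 255 -17 461.5 -254.5 153.5 -17
```

```text
scene slab 0.05 0.1 (array([499.3,  -5.5]), array([101.8,  21.8]), 9.6) z [0.0503 0.0997] 488
scene slab 0.1 0.14 (array([504.2,  -5.2]), array([102.9,  22.8]), 1.1) z [0.1002 0.1396] 413
scene slab 0.14 0.19 (array([497.7,  -5.3]), array([103.5,  23.9]), 10.5) z [0.1406 0.1714] 539
scene slab 0.19 0.26 (array([498.4,  -7.9]), array([125.,  19.]), -77.3) z [0.2436 0.26  ] 66
side slab 0.05 0.1 (array([504.3,   1.3]), array([97.4, 18.7]), 21.8) z [0.0504 0.0995] 290
side slab 0.1 0.14 (array([5.045e+02, 4.000e-01]), array([98.1, 18.7]), 21.5) z [0.1006 0.1395] 244
side slab 0.14 0.19 (array([497. ,  -4.1]), array([102.8,  19.3]), 11.0) z [0.1405 0.1684] 356
side slab 0.19 0.26 (array([496.8,   3.7]), array([122.4,  15. ]), -83.7) z [0.241  0.2598] 96
scene stand (array([495.5, 265.2]), array([201.1,  27.8]), 1.8) 607
scene stand (array([541.5, 266.5]), array([200.7,  27.4]), 2.0) 580
side stand (array([494.9, 265.4]), array([202.3,  24.1]), 1.5) 948
side stand (array([539.5, 264.5]), array([196.3,  22.4]), 1.8) 853
t 8.35 grasp [495.6  -5.4 257.1] yaw 10.83 open 92.8 F [-0.7  0.2 -0.1] q [-0.11 -0.16  1.74 -0.    1.56 -0.3 ]
(461.5, -254.5, 255.0, -17.0) slide [-238.1  -80.7    2.1] dr [-0.002 -0.     0.486]
(461.5, -254.5, 153.5, -17.0) slide [-238.2  -80.4  103.6] dr [-0.002 -0.     0.486]
```

Request:
servo_tool(increments=[{"slide":[-12,-4,0],"dr":[0,0,0.02],"jaw":0},{"slide":[-40,-13,2],"dr":[0,0,0.08],"jaw":0},{"slide":[-80,-27,2],"dr":[0,0,0.16],"jaw":0},{"slide":[-120,-40,2],"dr":[0,0,0.24],"jaw":0},{"slide":[-160,-54,2],"dr":[0,0,0.32],"jaw":0},{"slide":[-195,-66,2],"dr":[0,0,0.4],"jaw":0},{"slide":[-222,-75,2],"dr":[0,0,0.45],"jaw":0},{"slide":[-235,-79.5,2],"dr":[0,0,0.48],"jaw":0},{"slide":[-238,-80.5,8],"dr":[0,0,0.486],"jaw":0},{"slide":[-238,-80.5,30],"dr":[0,0,0.486],"jaw":0},{"slide":[-238,-80.5,60],"dr":[0,0,0.486],"jaw":0},{"slide":[-238,-80.5,88],"dr":[0,0,0.486],"jaw":0},{"slide":[-238,-80.5,101],"dr":[0,0,0.486],"jaw":0.2},{"slide":[-238,-80.5,103],"dr":[0,0,0.486],"jaw":0.4},{"slide":[-238,-80.5,103],"dr":[0,0,0.486],"jaw":0.5}])

```text
t: 9.85
tool_pos: [0.4622, -0.2539, 0.3231]
orientation: [-2.525, -1.869, -0.0]
force: [-0.2, 0.3, -0.2]
opening: 0.0733
gripper_force: 0.0
```

```bash
python3 see.py -.37 -.15; python3 go.py 461.5 -254.5 153.5 -17
```

```text
scene stand (array([ 484.5, -261.7]), array([98.3, 26.2]), -16.0) 301
scene slab 0.05 0.1 (array([ 468.5, -256.7]), array([201.3,  20.9]), -12.7) z [0.0504 0.0994] 1035
scene slab 0.1 0.14 (array([ 479.7, -258.7]), array([201.2,  45. ]), -12.0) z [0.1002 0.1393] 612
scene slab 0.14 0.19 (array([ 466.4, -253.9]), array([192.5,  98.4]), 4.5) z [0.1411 0.1754] 831
scene slab 0.19 0.26 (array([ 473., -255.]), array([170.5,  71.5]), 72.6) z [0.2205 0.2597] 681
side stand (array([ 444. , -248.7]), array([101.7,  34.7]), -16.2) 165
side slab 0.05 0.1 (array([ 465.7, -244. ]), array([184.1,   8.7]), -11.8) z [0.0507 0.099 ] 151
side slab 0.1 0.14 (array([ 466.7, -241.5]), array([173.5,  74.7]), 4.0) z [0.1001 0.1395] 147
side slab 0.14 0.19 (array([ 461.5, -250. ]), array([191.7,  94.6]), -39.9) z [0.1411 0.1894] 517
side slab 0.19 0.26 (array([ 471.9, -252.4]), array([165.9,  72.9]), 73.4) z [0.1916 0.2599] 614
t 9.95 grasp [ 462.9 -254.7  157.5] yaw -16.99 open 65.8 F [-0.9 -0.2  0.2] q [-0.6  -0.01  1.79  0.    1.37 -0.3 ]
(461.5, -254.5, 153.5, -17.0) slide [-0.4 -1.   3.9] dr [0.002 0.001 0.   ]
```

Request:
servo_tool(increments=[{"slide":[-0.4,-0.7,2],"dr":[0,0,0],"jaw":0.7},{"slide":[-0.4,-0.7,3.5],"dr":[0,0,0],"jaw":0.8},{"slide":[-0.4,-0.7,3.5],"dr":[0,0,0],"jaw":0.9},{"slide":[-0.4,-0.7,3.5],"dr":[0,0,0],"jaw":1},{"slide":[-0.4,-0.7,3.5],"dr":[0,0,0],"jaw":1},{"slide":[-0.4,-0.7,3.5],"dr":[0,0,0],"jaw":1},{"slide":[-0.4,-0.7,3.5],"dr":[0,0,0],"jaw":1},{"slide":[-0.4,-0.7,3.5],"dr":[0,0,0],"jaw":1},{"slide":[-0.4,-0.7,3.5],"dr":[0,0,0],"jaw":1}], force=45)

```text
t: 10.85
tool_pos: [0.4612, -0.2546, 0.3193]
orientation: [2.526, 1.868, -0.0]
force: [-0.2, 0.2, -0.3]
opening: 0.018
gripper_force: 45.0
```

```bash
python3 go.py 461 -254.5 345 -17 440 -170 345 -12 440 0 345 -5 517.9 265.4 345 1.8
```

```text
t 10.85 grasp [ 461.2 -254.6  152.3] yaw -17.02 open 18.0 F [-0.2  0.2 -0.3] q [-0.6  -0.01  1.79 -0.    1.36 -0.3 ]
(461.0, -254.5, 345.0, -17.0) slide [   0.    -0.2 -192.7] dr [ 0.  0. -0.]
(440.0, -170.0, 345.0, -12.0) slide [  74.7  -45.  -192.7] dr [ 0.     0.    -0.088]
(440.0, 0.0, 345.0, -5.0) slide [ 237.2  -94.8 -192.7] dr [ 0.    0.   -0.21]
(517.9, 265.4, 345.0, 1.8) slide [ 513.8  -98.  -192.8] dr [ 0.     0.    -0.328]
```

Request:
servo_tool(increments=[{"slide":[0,0,-5],"dr":[0,0,0],"jaw":1},{"slide":[0,0,-15],"dr":[0,0,0],"jaw":1},{"slide":[0,0,-30],"dr":[0,0,0],"jaw":1},{"slide":[0,0,-52],"dr":[0,0,0],"jaw":1},{"slide":[0,0,-80],"dr":[0,0,0],"jaw":1},{"slide":[0,0,-110],"dr":[0,0,0],"jaw":1},{"slide":[0,0,-140],"dr":[0,0,0],"jaw":1},{"slide":[4,-1,-165],"dr":[0,0,0],"jaw":1},{"slide":[14,-4,-183],"dr":[0,0,-0.01],"jaw":1},{"slide":[30,-8,-192],"dr":[0,0,-0.02],"jaw":1},{"slide":[54,-13,-193],"dr":[0,0,-0.035],"jaw":1},{"slide":[84,-20,-193],"dr":[0,0,-0.054],"jaw":1},{"slide":[116,-26,-193],"dr":[0,0,-0.075],"jaw":1},{"slide":[150,-32,-193],"dr":[0,0,-0.096],"jaw":1},{"slide":[184,-40,-193],"dr":[0,0,-0.118],"jaw":1},{"slide":[218,-46,-193],"dr":[0,0,-0.14],"jaw":1},{"slide":[252,-52,-193],"dr":[0,0,-0.16],"jaw":1},{"slide":[286,-58,-193],"dr":[0,0,-0.183],"jaw":1},{"slide":[318,-64,-193],"dr":[0,0,-0.203],"jaw":1},{"slide":[346,-70,-193],"dr":[0,0,-0.22],"jaw":1}])

```text
t: 12.85
tool_pos: [0.4949, 0.0991, 0.5124]
orientation: [-2.303, -2.136, -0.0]
force: [-0.1, -0.2, -2.4]
opening: 0.0175
gripper_force: 45.0
```

```bash
python3 go.py 517.9 265.4 345 1.8 517.9 265.4 215 1.8
```

```text
t 12.85 grasp [494.8  99.2 345.4] yaw -4.29 open 17.5 F [-0.1 -0.2 -2.4] q [ 0.1  -0.15  1.57  0.    1.72  0.17]
(517.9, 265.4, 345.0, 1.8) slide [167.5  10.5   0.4] dr [-0.    -0.    -0.106]
(517.9, 265.4, 215.0, 1.8) slide [167.5  10.6 130.4] dr [-0.    -0.    -0.106]
```

Request:
servo_tool(increments=[{"slide":[28,2,0],"dr":[0,0,-0.018],"jaw":1},{"slide":[56,4,0],"dr":[0,0,-0.036],"jaw":1},{"slide":[84,6,0],"dr":[0,0,-0.054],"jaw":1},{"slide":[110,7,0],"dr":[0,0,-0.07],"jaw":1},{"slide":[134,9,0],"dr":[0,0,-0.085],"jaw":1},{"slide":[152,10,0],"dr":[0,0,-0.097],"jaw":1},{"slide":[163,10.5,4],"dr":[0,0,-0.104],"jaw":1},{"slide":[167.5,10.5,15],"dr":[0,0,-0.106],"jaw":1},{"slide":[167.5,10.5,35],"dr":[0,0,-0.106],"jaw":1},{"slide":[167.5,10.5,60],"dr":[0,0,-0.106],"jaw":1},{"slide":[167.5,10.5,85],"dr":[0,0,-0.106],"jaw":1},{"slide":[167.5,10.5,108],"dr":[0,0,-0.106],"jaw":1},{"slide":[167.5,10.5,124],"dr":[0,0,-0.106],"jaw":1},{"slide":[167.5,10.5,134],"dr":[0,0,-0.106],"jaw":1},{"slide":[167.5,10.5,137],"dr":[0,0,-0.106],"jaw":1},{"slide":[167.5,10.5,137],"dr":[0,0,-0.106],"jaw":1},{"slide":[167.5,10.5,137],"dr":[0,0,-0.106],"jaw":1}])

```text
t: 14.55
tool_pos: [0.5192, 0.2631, 0.3766]
orientation: [2.188, 2.253, 0.003]
force: [0.4, -0.6, -1.6]
opening: 0.0178
gripper_force: 45.0
```

```bash
python3 see.py .13 .40; python3 go.py 517.9 265.4 152.3 1.8
```

```text
scene stand (array([541.1, 266.2]), array([199.8,  27.2]), 1.6) 536
scene stand (array([498.3, 169.7]), array([25.9, 10. ]), 87.6) 31
scene slab 0.05 0.1 (array([528.1, 262.9]), array([203.1,  19.3]), -2.3) z [0.0728 0.0996] 448
scene slab 0.1 0.14 (array([529. , 263.3]), array([204.7,  24. ]), -2.6) z [0.1002 0.1397] 775
scene slab 0.14 0.19 (array([523.3, 262.2]), array([202.5,  21.2]), 0.5) z [0.1405 0.189 ] 773
scene slab 0.19 0.26 (array([521.7, 262.7]), array([202.4,  52.5]), -6.0) z [0.1906 0.2397] 819
side stand (array([494.9, 265. ]), array([203.6,  24.3]), 1.6) 870
side stand (array([539.9, 264. ]), array([194.1,  21.6]), 1.8) 816
side slab 0.1 0.14 (array([520.5, 280.4]), array([168.8,  16.5]), 1.9) z [0.1009 0.1393] 155
side slab 0.14 0.19 (array([520.8, 317.1]), array([96. , 17.9]), 4.7) z [0.1404 0.1895] 277
side slab 0.19 0.26 (array([521.4, 263.9]), array([199.3,  52.1]), 11.1) z [0.1922 0.2583] 1529
t 14.65 grasp [519.5 263.3 209.6] yaw 1.66 open 17.5 F [ 0.5 -0.6 -1.9] q [ 0.38  0.1   1.58 -0.    1.47  0.35]
(517.9, 265.4, 152.3, 1.8) slide [ 2.3 -1.4 57.3] dr [ 0.002 -0.001 -0.002]
```

Request:
servo_tool(increments=[{"slide":[2,-1.2,4],"dr":[0,0,-0.002],"jaw":1},{"slide":[2.3,-1.4,14],"dr":[0,0,-0.002],"jaw":1},{"slide":[2.3,-1.4,24],"dr":[0,0,-0.002],"jaw":1},{"slide":[2.3,-1.4,31],"dr":[0,0,-0.002],"jaw":1},{"slide":[2.3,-1.4,37],"dr":[0,0,-0.002],"jaw":1},{"slide":[2.3,-1.4,43],"dr":[0,0,-0.002],"jaw":1},{"slide":[2.3,-1.4,49],"dr":[0,0,-0.002],"jaw":1},{"slide":[2.3,-1.4,53],"dr":[0,0,-0.002],"jaw":1},{"slide":[2.3,-1.4,56],"dr":[0,0,-0.002],"jaw":1},{"slide":[2.3,-1.4,57],"dr":[0,0,-0.002],"jaw":1},{"slide":[2.3,-1.4,57],"dr":[0,0,-0.002],"jaw":1}])

```text
t: 15.75
tool_pos: [0.5177, 0.2653, 0.3193]
orientation: [2.186, 2.255, 0.002]
force: [-2.0, -1.1, 3.7]
opening: 0.018
gripper_force: 45.0
```

```bash
python3 go.py 517.9 265.4 152.3 1.8;python3 see.py .13 .40|grep scene
```

```text
t 15.75 grasp [517.9 265.4 152.3] yaw 1.77 open 18.0 F [-2.  -1.1  3.7] q [ 0.39  0.14  1.64 -0.    1.36  0.35]
(517.9, 265.4, 152.3, 1.8) slide [ 0.1  0.2 -0. ] dr [ 0.001 -0.    -0.   ]
scene stand (array([542.5, 265.8]), array([199.6,  25.9]), 2.1) 522
scene slab 0.05 0.1 (array([525.8, 265.1]), array([205.5,  18.5]), -1.5) z [0.0506 0.0996] 853
scene slab 0.1 0.14 (array([526.6, 223.8]), array([122. ,  20.8]), -5.2) z [0.1004 0.1392] 441
scene slab 0.14 0.19 (array([520.1, 264.7]), array([203.5,  50.4]), -5.3) z [0.1409 0.1805] 680
scene slab 0.19 0.26 (array([517.8, 265.1]), array([191.6,  73.9]), -87.3) z [0.217  0.2599] 1074
```

The wide canvas is on the groove floor and in position. Next I release it and back off.

Request:
servo_tool(increments=[{"slide":[0,0,0],"dr":[0,0,0],"jaw":0.85},{"slide":[0,0,0],"dr":[0,0,0],"jaw":0.75},{"slide":[0,0,0],"dr":[0,0,0],"jaw":0.6},{"slide":[0,0,0],"dr":[0,0,0],"jaw":0.4},{"slide":[0,0,0],"dr":[0,0,0],"jaw":0.2},{"slide":[0,0,0],"dr":[0,0,0],"jaw":0},{"slide":[0,0,0],"dr":[0,0,0],"jaw":0},{"slide":[0,0,-5],"dr":[0,0,0],"jaw":0},{"slide":[0,0,-20],"dr":[0,0,0],"jaw":0},{"slide":[0,0,-50],"dr":[0,0,0],"jaw":0},{"slide":[0,0,-85],"dr":[0,0,0],"jaw":0},{"slide":[0,0,-103],"dr":[0,0,0],"jaw":0},{"slide":[0,0,-105],"dr":[0,0,0],"jaw":0}])

```text
t: 17.15
tool_pos: [0.5181, 0.2655, 0.4285]
orientation: [2.185, 2.253, 0.011]
force: [0.4, 0.5, 1.2]
opening: 0.0926
gripper_force: 0.0
```

```bash
python3 see.py .13 .40; echo; python3 see.py -.37 -.15; python3 go.py 496.5 -5 255 10.8 496.5 -5 153.5 10.8
```

```text
scene stand (array([541.8, 266.2]), array([199.6,  24.6]), 1.9) 507
scene slab 0.05 0.1 (array([527. , 264.6]), array([203. ,  19.6]), -2.1) z [0.0507 0.0995] 874
scene slab 0.1 0.14 (array([520.5, 264.5]), array([204.5,  21.2]), 1.2) z [0.1004 0.1394] 766
scene slab 0.14 0.19 (array([518.9, 264.6]), array([201.5,  25.3]), 1.1) z [0.1406 0.1718] 1011
scene slab 0.19 0.26 (array([521.5, 265.9]), array([120.2,  19.9]), -87.5) z [0.2407 0.2592] 69
side stand (array([491.2, 265.5]), array([201.2,  23.1]), -0.7) 792
side stand (array([539.1, 264.2]), array([193.4,  23.3]), 1.8) 839
side slab 0.05 0.1 (array([526.1, 270.8]), array([193.9,  15.6]), 6.7) z [0.0507 0.0981] 91
side slab 0.1 0.14 (array([526.7, 274.5]), array([186.6,  17.7]), 7.5) z [0.1011 0.1394] 195
side slab 0.14 0.19 (array([518.3, 266.3]), array([200.2,  18.1]), 1.8) z [0.1411 0.1686] 907
side slab 0.19 0.26 (array([518.8, 272.1]), array([122.4,  11.9]), -88.8) z [0.2399 0.2599] 174

scene stand (array([ 439.6, -248.3]), array([98.8, 27.8]), -16.5) 357
scene stand (array([ 483.3, -261.3]), array([98.5, 26. ]), -18.0) 329
side stand (array([ 472.9, -280.8]), array([63.8, 23.1]), -1.8) 63
side stand (array([ 449.8, -209.9]), array([24.1, 23. ]), -17.6) 42
t 17.35 grasp [516.8 265.  254.9] yaw 1.77 open 93.1 F [-0.3 -0.2  0.5] q [0.39 0.07 1.52 0.   1.55 0.35]
(496.5, -5.0, 255.0, 10.8) slide [-2.693e+02 -2.900e+01  1.000e-01] dr [-0.002  0.001 -0.158]
(496.5, -5.0, 153.5, 10.8) slide [-269.3  -28.8  101.6] dr [-0.002  0.001 -0.158]
```

Request:
servo_tool(increments=[{"slide":[-12,-1,0],"dr":[0,0,-0.01],"jaw":0},{"slide":[-40,-5,0],"dr":[0,0,-0.02],"jaw":0},{"slide":[-80,-9,0],"dr":[0,0,-0.05],"jaw":0},{"slide":[-120,-13,0],"dr":[0,0,-0.07],"jaw":0},{"slide":[-160,-17,0],"dr":[0,0,-0.1],"jaw":0},{"slide":[-200,-21,0],"dr":[0,0,-0.12],"jaw":0},{"slide":[-235,-25,0],"dr":[0,0,-0.14],"jaw":0},{"slide":[-260,-28,0],"dr":[0,0,-0.155],"jaw":0},{"slide":[-269,-29,4],"dr":[0,0,-0.158],"jaw":0},{"slide":[-269,-29,20],"dr":[0,0,-0.158],"jaw":0},{"slide":[-269,-29,50],"dr":[0,0,-0.158],"jaw":0},{"slide":[-269,-29,82],"dr":[0,0,-0.158],"jaw":0},{"slide":[-269,-29,99],"dr":[0,0,-0.158],"jaw":0.2},{"slide":[-269,-29,101.5],"dr":[0,0,-0.158],"jaw":0.4},{"slide":[-269,-29,101.5],"dr":[0,0,-0.158],"jaw":0.5}])

```text
t: 18.85
tool_pos: [0.4963, -0.0037, 0.3204]
orientation: [-1.999, -2.42, 0.002]
force: [-1.0, 0.2, 1.4]
opening: 0.0736
gripper_force: 0.0
```

```bash
python3 go.py 496.5 -5 153.5 10.8
```

```text
t 18.85 grasp [495.9  -3.6 153.4] yaw 10.89 open 73.6 F [-1.   0.2  1.4] q [-0.11 -0.09  1.87  0.    1.37 -0.3 ]
(496.5, -5.0, 153.5, 10.8) slide [-1.4 -0.  -0.1] dr [-0.002 -0.001  0.001]
```

Request:
servo_tool(increments=[{"slide":[-1.2,0.5,0],"dr":[0,0,0],"jaw":0.7},{"slide":[-1.2,0.5,0],"dr":[0,0,0],"jaw":0.8},{"slide":[-1.2,0.5,0],"dr":[0,0,0],"jaw":0.9},{"slide":[-1.2,0.5,0],"dr":[0,0,0],"jaw":1},{"slide":[-1.2,0.5,0],"dr":[0,0,0],"jaw":1},{"slide":[-1.2,0.5,0],"dr":[0,0,0],"jaw":1},{"slide":[-1.2,0.5,0],"dr":[0,0,0],"jaw":1},{"slide":[-1.2,0.5,0],"dr":[0,0,0],"jaw":1},{"slide":[-1.2,0.5,0],"dr":[0,0,0],"jaw":1}], force=30)

```text
t: 19.75
tool_pos: [0.4974, -0.0057, 0.3217]
orientation: [-2.002, -2.421, 0.0]
force: [-1.7, -0.2, 2.3]
opening: 0.0177
gripper_force: 30.0
```

```bash
python3 go.py 461.2 -255 213 -17
```

```text
t 19.75 grasp [497.3  -5.7 154.7] yaw 10.82 open 17.7 F [-1.7 -0.2  2.3] q [-0.11 -0.09  1.87 -0.    1.37 -0.3 ]
(461.2, -255.0, 213.0, -17.0) slide [-238.1  -82.3  -58.2] dr [-0.     0.     0.485]
```

Request:
servo_tool(increments=[{"slide":[0,0,-5],"dr":[0,0,0],"jaw":1},{"slide":[0,0,-15],"dr":[0,0,0],"jaw":1},{"slide":[0,0,-30],"dr":[0,0,0],"jaw":1},{"slide":[0,0,-46],"dr":[0,0,0],"jaw":1},{"slide":[-9,-3,-56],"dr":[0,0,0.02],"jaw":1},{"slide":[-25,-9,-58],"dr":[0,0,0.05],"jaw":1},{"slide":[-46,-16,-58],"dr":[0,0,0.09],"jaw":1},{"slide":[-70,-24,-58],"dr":[0,0,0.14],"jaw":1},{"slide":[-96,-33,-58],"dr":[0,0,0.2],"jaw":1},{"slide":[-122,-42,-58],"dr":[0,0,0.25],"jaw":1},{"slide":[-148,-51,-58],"dr":[0,0,0.3],"jaw":1},{"slide":[-174,-60,-58],"dr":[0,0,0.355],"jaw":1},{"slide":[-198,-68,-58],"dr":[0,0,0.405],"jaw":1},{"slide":[-218,-75,-58],"dr":[0,0,0.445],"jaw":1},{"slide":[-232,-80,-58],"dr":[0,0,0.475],"jaw":1},{"slide":[-238,-82.3,-58],"dr":[0,0,0.485],"jaw":1},{"slide":[-238,-82.3,-58],"dr":[0,0,0.485],"jaw":1},{"slide":[-238,-82.3,-58],"dr":[0,0,0.485],"jaw":1}])

```text
t: 21.55
tool_pos: [0.4614, -0.2544, 0.3798]
orientation: [-2.524, -1.87, -0.0]
force: [-0.0, 0.2, -2.1]
opening: 0.018
gripper_force: 30.0
```

```bash
python3 see.py -.37 -.15; python3 go.py 461.2 -255 154.2 -17
```

```text
scene stand (array([ 484. , -261.9]), array([97.3, 26.7]), -17.4) 306
scene slab 0.05 0.1 (array([ 468.8, -255.2]), array([101.8,  20.6]), -8.3) z [0.0732 0.0994] 283
scene slab 0.1 0.14 (array([ 469.1, -255.2]), array([101.7,  20.7]), -7.9) z [0.1007 0.1398] 483
scene slab 0.14 0.19 (array([ 469.5, -255.3]), array([101.9,  21.8]), -7.8) z [0.1405 0.1897] 481
scene slab 0.19 0.26 (array([ 471.4, -223. ]), array([35.4, 23.2]), -16.3) z [0.1902 0.2288] 290
side stand (array([ 437.5, -250.9]), array([107.4,  24. ]), -17.4) 146
side stand (array([ 484.8, -248.8]), array([80.6, 21.6]), -15.9) 89
side slab 0.05 0.1 (array([ 468.8, -231.6]), array([61.7, 18.1]), -15.5) z [0.074  0.0998] 53
side slab 0.1 0.14 (array([ 475.2, -206.6]), array([19. , 12.7]), -88.0) z [0.1007 0.1399] 101
side slab 0.14 0.19 (array([ 476.1, -206.7]), array([20.1,  9.8]), 66.3) z [0.1407 0.1881] 128
side slab 0.19 0.26 (array([ 460.4, -250.7]), array([100.6,  49.8]), -32.3) z [0.1918 0.2596] 450
t 21.65 grasp [ 461.5 -254.   212.8] yaw -16.88 open 17.7 F [ 0.7 -0.2 -1.9] q [-0.6  -0.06  1.72  0.    1.47 -0.31]
(461.2, -255.0, 154.2, -17.0) slide [-1.  -0.  58.6] dr [-0.    -0.     0.002]
```

Request:
servo_tool(increments=[{"slide":[-0.8,0,5],"dr":[0,0,0.002],"jaw":1},{"slide":[-0.8,0,15],"dr":[0,0,0.002],"jaw":1},{"slide":[-0.8,0,25],"dr":[0,0,0.002],"jaw":1},{"slide":[-0.8,0,32],"dr":[0,0,0.002],"jaw":1},{"slide":[-0.8,0,38],"dr":[0,0,0.002],"jaw":1},{"slide":[-0.8,0,44],"dr":[0,0,0.002],"jaw":1},{"slide":[-0.8,0,50],"dr":[0,0,0.002],"jaw":1},{"slide":[-0.8,0,55],"dr":[0,0,0.002],"jaw":1},{"slide":[-0.8,0,58],"dr":[0,0,0.002],"jaw":1},{"slide":[-0.8,0,58.5],"dr":[0,0,0.002],"jaw":1},{"slide":[-0.8,0,58.5],"dr":[0,0,0.002],"jaw":1}])

```text
t: 22.75
tool_pos: [0.4612, -0.2557, 0.3217]
orientation: [2.526, 1.867, 0.0]
force: [0.1, 0.5, 1.9]
opening: 0.0181
gripper_force: 30.0
```

```bash
python3 go.py 461.2 -255 154.2 -17;python3 see.py -.37 -.15|grep scene
```

```text
t 22.75 grasp [ 461.3 -255.8  154.7] yaw -17.07 open 18.1 F [0.1 0.5 1.9] q [-0.6  -0.01  1.79 -0.    1.36 -0.31]
(461.2, -255.0, 154.2, -17.0) slide [ 0.7 -0.2  0.5] dr [ 0.001  0.    -0.001]
scene stand (array([ 484.7, -262.3]), array([97. , 26.3]), -14.6) 305
scene slab 0.05 0.1 (array([ 470. , -256.6]), array([100.9,  24. ]), -7.2) z [0.0508 0.0994] 556
scene slab 0.1 0.14 (array([ 472.2, -255.1]), array([98.7, 23.1]), -4.8) z [0.1003 0.1394] 214
scene slab 0.14 0.19 (array([ 471.7, -224.6]), array([36.3, 23.7]), -17.5) z [0.1406 0.1704] 229
scene slab 0.19 0.26 (array([ 471.6, -257.4]), array([170.5,  72.4]), 73.1) z [0.2198 0.2599] 908
```

Request:
servo_tool(increments=[{"slide":[0,0,0.5],"dr":[0,0,0],"jaw":1},{"slide":[0,0,0.5],"dr":[0,0,0],"jaw":0.85},{"slide":[0,0,0.5],"dr":[0,0,0],"jaw":0.75},{"slide":[0,0,0.5],"dr":[0,0,0],"jaw":0.6},{"slide":[0,0,0.5],"dr":[0,0,0],"jaw":0.4},{"slide":[0,0,0.5],"dr":[0,0,0],"jaw":0.2},{"slide":[0,0,0.5],"dr":[0,0,0],"jaw":0},{"slide":[0,0,0.5],"dr":[0,0,0],"jaw":0},{"slide":[0,0,-5],"dr":[0,0,0],"jaw":0},{"slide":[0,0,-20],"dr":[0,0,0],"jaw":0},{"slide":[0,0,-50],"dr":[0,0,0],"jaw":0},{"slide":[0,0,-85],"dr":[0,0,0],"jaw":0},{"slide":[0,0,-120],"dr":[0,0,0],"jaw":0},{"slide":[0,0,-150],"dr":[0,0,0],"jaw":0},{"slide":[0,0,-155],"dr":[0,0,0],"jaw":0},{"slide":[0,0,-155],"dr":[0,0,0],"jaw":0}])

```text
t: 24.45
tool_pos: [0.4613, -0.2557, 0.4786]
orientation: [2.524, 1.865, 0.002]
force: [-0.2, -0.4, -0.7]
opening: 0.093
gripper_force: 0.0
```

```bash
python3 see.py -.37 -.15;python3 see.py .13 .4|grep 0.14
python3 - <<'E'
from plant import *
import cv2
p,d=read_camera('scene'); cv2.imwrite('pics/end.png',p[:,:,::-1])
E
```

```text
scene stand (array([ 483.8, -262. ]), array([97.3, 26.3]), -17.8) 297
scene slab 0.05 0.1 (array([ 469.7, -256.8]), array([100.9,  21.2]), -8.6) z [0.0505 0.0991] 550
scene slab 0.1 0.14 (array([ 469.5, -256.9]), array([101.4,  20. ]), -9.4) z [0.1006 0.1394] 467
scene slab 0.14 0.19 (array([ 461.6, -255.6]), array([101.5,  25.6]), -15.5) z [0.1408 0.1707] 673
side stand (array([ 445.3, -249.3]), array([102.1,  38.6]), -15.2) 172
side stand (array([ 493.3, -251. ]), array([78.7, 16.7]), -1.1) 62
side slab 0.05 0.1 (array([ 475.7, -208.2]), array([18.1,  9.4]), 76.2) z [0.0507 0.0991] 100
side slab 0.1 0.14 (array([ 475.8, -208.5]), array([19.3, 13.8]), 82.2) z [0.1004 0.1395] 103
side slab 0.14 0.19 (array([ 462.3, -253.7]), array([107.8,  19.4]), -16.8) z [0.141  0.1686] 182
scene slab 0.1 0.14 (array([527.7, 264.6]), array([201.4,  21.3]), -2.2) z [0.1007 0.1396] 762
scene slab 0.14 0.19 (array([518. , 264.6]), array([203.2,  26.6]), 1.5) z [0.1405 0.1718] 1067
side slab 0.1 0.14 (array([526.7, 273.9]), array([187.7,  17.5]), 7.3) z [0.1023 0.1398] 190
side slab 0.14 0.19 (array([518.3, 265.9]), array([202.2,  18. ]), 1.8) z [0.1417 0.1685] 901
```

View pics/end.png

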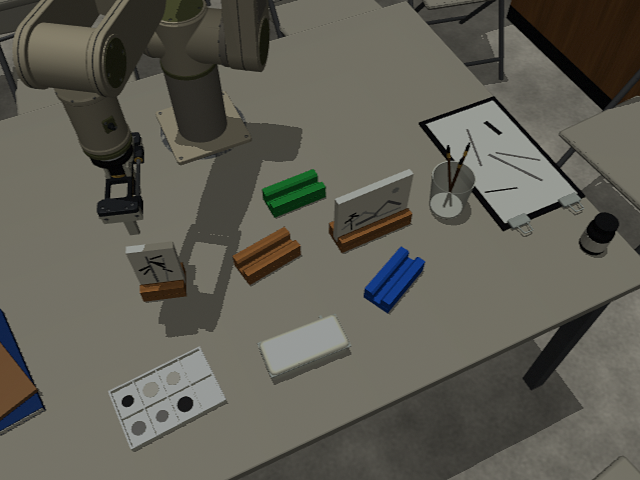

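The final view shows the narrow canvas upright in the short stand (155,270) and the wide one upright in the long stand (372,210). The middle stand (267,254) is empty, the other things haven't moved, and the gripper is clear.

```bash
python3 -c "from plant import *; print(close_job())"
```

```text
the job is handed in; nothing more can be done
None
```

I swapped the canvases and handed the job in at about 25 s of the 72 s: each now stands upright and fully down in its own stand, centred to within about 1–2 mm by the cameras, painted side still away from the robot, with the middle stand empty and nothing else moved.

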